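# Set the model houses on their plots

### The job

Set out the street model: stand each of the four pitched-roof wooden houses upright on the plywood plot whose dark kerb matches its ground plan, flat on the plate inside the kerb, in the middle, with the ridge along the plate's long side. Set them down rather than drop them, and leave the flat-roofed block and the round silo where they are.

Things in the scene. Friction and masses are not known exactly. Their poses are not given: they have to be found in the camera images.
- house_long: loose long row house: pale wood model with a pitched roof of brown veneer. Ground plan 92 mm along the ridge (its x) by 30 mm (its y); upright walls to the eaves at 28 mm, 45 degree roof to the ridge at 43 mm, no overhang. 15 to 120 g. Origin: centre of underside, z up. Starts standing on the table at any yaw; pinch from above across the 30 mm.
- house_broad: loose broad, tall town house: pale wood model with a pitched roof of brown veneer. Ground plan 66 mm along the ridge (its x) by 48 mm (its y); upright walls to the eaves at 40 mm, 45 degree roof to the ridge at 64 mm, no overhang. 15 to 120 g. Origin: centre of underside, z up. Starts standing on the table at any yaw; pinch from above across the 48 mm.
- house_cottage: loose cottage: pale wood model with a pitched roof of brown veneer. Ground plan 48 mm along the ridge (its x) by 38 mm (its y); upright walls to the eaves at 26 mm, 45 degree roof to the ridge at 45 mm, no overhang. 15 to 120 g. Origin: centre of underside, z up. Starts standing on the table at any yaw; pinch from above across the 38 mm.
- house_shed: loose small shed: pale wood model with a pitched roof of brown veneer. Ground plan 32 mm along the ridge (its x) by 24 mm (its y); upright walls to the eaves at 22 mm, 45 degree roof to the ridge at 34 mm, no overhang. 15 to 120 g. Origin: centre of underside, z up. Starts standing on the table at any yaw; pinch from above across the 24 mm.
- plot_long: fixed plot for the long row house: plywood plate 124 x 80 x 6 mm (x, y, z) on the table, with a rectangular dark wood kerb 5 mm wide, its top 5 mm above the plate; inside the kerb 108 (x) by 46 mm (y): the house's plan plus 8 mm each side. Origin: centre of underside; the house stands 6 mm above it. The four plates differ only in the kerb.
- plot_broad: fixed plot for the broad, tall town house: plywood plate 124 x 80 x 6 mm (x, y, z) on the table, with a rectangular dark wood kerb 5 mm wide, its top 5 mm above the plate; inside the kerb 82 (x) by 64 mm (y): the house's plan plus 8 mm each side. Origin: centre of underside; the house stands 6 mm above it. The four plates differ only in the kerb.
- plot_cottage: fixed plot for the cottage: plywood plate 124 x 80 x 6 mm (x, y, z) on the table, with a rectangular dark wood kerb 5 mm wide, its top 5 mm above the plate; inside the kerb 64 (x) by 54 mm (y): the house's plan plus 8 mm each side. Origin: centre of underside; the house stands 6 mm above it. The four plates differ only in the kerb.
- plot_shed: fixed plot for the small shed: plywood plate 124 x 80 x 6 mm (x, y, z) on the table, with a rectangular dark wood kerb 5 mm wide, its top 5 mm above the plate; inside the kerb 48 (x) by 40 mm (y): the house's plan plus 8 mm each side. Origin: centre of underside; the house stands 6 mm above it. The four plates differ only in the kerb.
- flat_block: loose pale wood model block with a flat roof, 60 x 42 x 40 mm (x, y, z), standing among the houses; stays where it is. Origin: centre of its underside.
- silo: loose pale wood round silo with a rounded top, 38 mm across, 54 mm high, standing among the houses; stays where it is. Origin: centre of its underside.
Not all that is in view belongs to the job. What is shaped like the house_shed but blue or orange is not meant. What is shaped like the house_broad but pink is not meant.

How it is judged:
By the outcome, as a careful person would: the job done as asked, in the order asked, and still so for the second after the job is handed in, with the robot touching nothing.
It also fails if it takes over 102 s, if anything falls off the work surface, if the arm or the gripper's body presses on something with over 40 N, if the wrist force passes 120 N, or if a joint passes its speed limit or range.

### The arm

A 6-joint arm with a two-finger parallel gripper is mounted at the origin on the work surface. World frame = base frame: x ahead of the robot, y to its left, z up, the work surface at z = 0. Lengths are in m, angles in rad, forces in N, time in s.
With the tool pointing down it reaches from about 0.35 to 0.975 m from the base axis. Payload 4.9 kg.
Tool frame: the origin (TCP) lies at the very end of the fingers, on their centre line; the grasp point (between the pads) lies 19 mm behind it (ctrl.grasp_offset is the distance from the TCP to the grasp point, in m); z points along the fingers, y is the line along which they close (so a half turn about z gives the same grasp; the last joint's range is limited). The gripper opens to 85 mm and grips with 20 to 120 N. Pads are 22 mm wide; open, the fingers measure 114 mm over their backs; the gripper's body (76 mm by 85 mm) begins 54 mm behind the grasp point. The pads swing forward as they close: fully open they stand 13 mm farther back than shut.
Start: joints at [1.23, 0.053, 1.613, -0, 1.476, -0.119], TCP at [0.137, 0.61, 0.231] pointing down, gripper open.
Joint ranges: [-3.01, 3.01], [-1.01, 2.22], [0.06, 2.58], [-1.02, 4.17], [0.09, 2.62], [-3.14, 3.14]. Speed limits (rad/s): [2.57, 2.57, 3.14, 3.14, 3.14, 3.14].

### API

Orientations are given as a rotation vector (axis times angle).
In Python, from station import ctrl, optics gives the robot as it stands.
- The arm moves only by the shell command python3 -m handwheel 'ROWS' [OPENING] [FORCE]. ROWS is JSON, a list of rows, each an object of numbers: "tx", "ty", "tz": the shift along the tool's x, y, z in mm; "roll": the turn about the tool's z in rad. A call has 1 to 12 rows; each row shifts and turns the commanded pose from where the row before left it, along the tool's axes as they then stand; what a row does not reach is not made up. A row lasts 1/12 s, in which the tool goes at most 41.7 mm and 7.16 degrees, less where a joint would pass 70% of its speed; a pose out of reach is approached as far as the arm can. A call with a gripper value outside its range is refused whole. OPENING is the finger opening in mm, from 0 to 85.4, set as the call begins (- or left out, the last holds). The fingers move at their own pace and stop on an object; FORCE is the grip in N (left out, the last holds). Time passes only in rows, so rows that do not move let the fingers close. It gives the time, the measured TCP pose, the force, the opening and the grip force at its end, in the units of the state.
- ctrl.get_obs(): the state, without advancing time (a new reading comes with each control period).
- optics.get_image(name): name is "scene" or "top" or "wrist"; returns (picture, depth): 420x560x3 uint8, red, green, blue; 420x560 float32, m along the optical axis (not along the pixel's ray), 0 where there is no reading.
- optics.camera_params(name): a dict with "mtx" (3x3 intrinsics, pixels), "k1" (the pictures are not rectified: a ray, as slopes to the right and down, at radius r is drawn at 1 + k1 r^2 times it, then the intrinsics apply), "extrinsics" (4x4, takes a point from camera to world coordinates); the wrist camera has in their place "tool_from_camera" (4x4, takes a point from camera to tool coordinates, whose origin is the TCP and whose axes are the flange's). Camera axes: x right, y down, z forward; pixel columns grow to the right and rows downward; lengths in m; the calibration is good to about 2 mm. A picture is of the moment at which its call begins: read the wrist's pose just before it. camera_params takes no time and is no camera call.
- ctrl.finish_job(): hands the job in; it is judged then, once.
The state is a dict: "t": time; "q": joint angles; "dq": joint speeds; "effort": joint torques, N m; "tool_pos": TCP position; "tool_rot": TCP orientation; "contact_force": force on the tool from outside, world axes, zero at the start; "wrist_torque": the same for the moment, N m; "opening": finger opening in m; "grip_force": force on a finger pad.
Only numpy, scipy, OpenCV 4.12 (cv2) and the standard library are available. Lean on these libraries where they do the work, as an engineer would, in place of code of your own. Each camera call takes 0.05 s, during which the arm holds its last target. There are 200 camera calls.

## Working session

There is one attempt and no reset: what is moved stays moved. The work goes in short steps, Python scripts to look and compute and a shell command to move; the robot and the scene stay as the last step left them, time stands still between calls to the robot, and variables do not carry over. Pictures are saved under pics/ and viewed, at most 14 in all, crops included, and the job is handed in when it is done.

```bash
ls; mkdir -p pics; python3 - <<'E'
from station import ctrl, optics
import cv2, numpy as np
print(ctrl.get_obs(), ctrl.grasp_offset)
for n in ("top","scene"):
    im,d=optics.get_image(n); cv2.imwrite(f"pics/{n}0.png",im[:,:,::-1]); np.savez(f"{n}0.npz",im=im,d=d)
    print(optics.camera_params(n))
print(optics.camera_params("wrist"))
E
```

```text
pics
{'t': 0.0, 'q': array([ 1.23001174e+00,  5.33452685e-02,  1.61428606e+00, -2.02347812e-05,
        1.47600232e+00, -1.19001366e-01]), 'dq': array([-0.00026254, -0.00038431, -0.00129706, -0.00013651, -0.00077392,
        0.00062498]), 'effort': array([-1.41753120e-03, -3.93665850e+01, -3.70178461e+01, -3.49766096e-04,
        7.07642699e-03,  1.63692300e-07]), 'tool_pos': array([0.13727792, 0.60910106, 0.23007495]), 'tool_rot': array([-0.34761022, -3.12185249,  0.00312839]), 'contact_force': array([-0.01620494, -0.10530432, -0.61493293]), 'wrist_torque': array([-0.02291909,  0.0082073 , -0.05909426]), 'grip_force': 0.0, 'opening': 0.08551915503090392} 0.0187
{'mtx': array([[386.11568434,   0.        , 280.23838944],
       [  0.        , 386.11568434, 210.41853848],
       [  0.        ,   0.        ,   1.        ]]), 'k1': -0.10368321558408872, 'extrinsics': array([[-0.02818005, -0.99525738,  0.09310546,  0.46104205],
       [-0.99958913,  0.02854536,  0.00259392,  0.02489578],
       [-0.00523935, -0.0929941 , -0.99565287,  0.91208505],
       [ 0.        ,  0.        ,  0.    
[... 324 characters left out ...]
.21701723, -0.12608702],
       [-0.01185442, -0.61457387, -0.7887702 ,  0.64640941],
       [ 0.        ,  0.        ,  0.        ,  1.        ]])}
{'mtx': array([[357.44476937,   0.        , 276.15148566],
       [  0.        , 357.44476937, 208.02435342],
       [  0.        ,   0.        ,   1.        ]]), 'k1': 0.01277253977930969, 'tool_from_camera': array([[-1.49313720e-03, -9.64011383e-01, -2.65856773e-01,
         6.79543892e-02],
       [ 9.99998440e-01, -1.69028928e-03,  5.12769464e-04,
         2.13109954e-04],
       [-9.43690455e-04, -2.65855593e-01,  9.64012403e-01,
        -1.41888043e-01],
       [ 0.00000000e+00,  0.00000000e+00,  0.00000000e+00,
         1.00000000e+00]])}
```

View pics/top0.png

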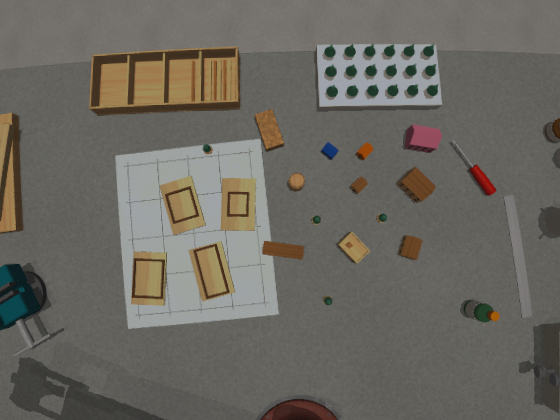

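View pics/scene0.png

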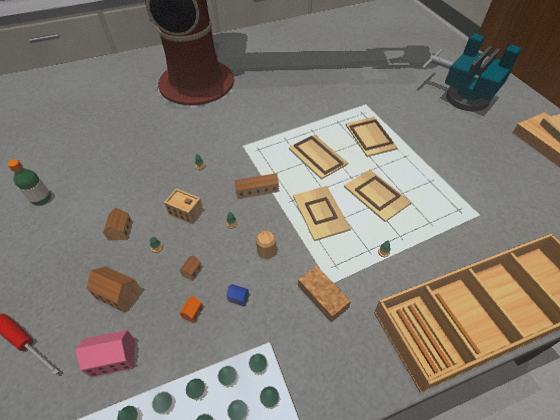

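Top view: the brown roofs are at (283,250) long, (417,184) broad, (411,246) cottage and (359,184) shed. The plots are at (182,204), (238,204), (149,278) and (212,271), the flat block at (354,247) and the silo at (296,181).

There are four shed-shaped or broad-shaped candidates to rule out. Blue (330,150) and orange (366,151) are decoys for the shed, so brown (359,184) fits. Pink (424,138) is a decoy for the broad house, so brown (417,184) fits. I'll confirm this in a crop.

```bash
cat > h.py <<'E'
import cv2, numpy as np
from scipy.spatial.transform import Rotation as R
from station import ctrl, optics
def pose():
    o=ctrl.get_obs(); T=np.eye(4); T[:3,:3]=R.from_rotvec(o["tool_rot"]).as_matrix(); T[:3,3]=o["tool_pos"]; return T
def ext(n,T=None):
    p=optics.camera_params(n)
    return p["extrinsics"] if n!="wrist" else T@p["tool_from_camera"]
def rays(n,uv):
    p=optics.camera_params(n); K=p["mtx"]; s=(np.asarray(uv,float).reshape(-1,2)-K[:2,2])/K[0,0]; u=s.copy()
    for _ in range(15): u=s/(1+p["k1"]*(u**2).sum(1,keepdims=True))
    return np.c_[u,np.ones(len(u))]
def onplane(n,uv,z,T=None):
    E=ext(n,T); d=rays(n,uv)@E[:3,:3].T; o=E[:3,3]; return o+d*((z-o[2])/d[:,2])[:,None]
def cloud(n,uv,d,T=None):
    E=ext(n,T); uv=np.asarray(uv); return (rays(n,uv)*d[uv[:,1],uv[:,0]][:,None])@E[:3,:3].T+E[:3,3]
def rect(xy):
    (c,(w,h),a)=cv2.minAreaRect((np.asarray(xy)[:,:2]*1000).astype(np.float32))
    if w<h: w,h,a=h,w,a+90
    return np.round(c,1),round(w,1),round(h,1),round((a+90)%180-90,1)   # mm, long-axis yaw in deg
E
python3 - <<'E'
from h import *
f=np.load("top0.npz"); im,d=f["im"],f["d"]
b=im[:,:,::-1]
cv2.imwrite("pics/crop_h.png",cv2.resize(b[120:285,255:455],None,fx=3.6,fy=3.6,interpolation=cv2.INTER_CUBIC))
ex=lambda n,uv,d:cloud(n,uv,d)
for n,seeds in (("top",dict(long=(283,250),broad=(417,184),cott=(411,246),shed=(359,185),blue=(330,151),orange=(366,151),pink=(424,138),block=(354,247),silo=(296,181),t1=(317,219),t2=(382,217),t3=(328,300),t4=(207,148),cork=(269,129))),):
    uu=np.stack(np.meshgrid(np.arange(560),np.arange(420)),-1).reshape(-1,2)
    P=cloud(n,uu,d); m=((P[:,2]>.012)&(d.ravel()>0)).reshape(420,560).astype(np.uint8)
    num,lab=cv2.connectedComponents(m)
    for k,s in seeds.items():
        l=lab[s[1],s[0]]
        if l==0: print(k,"none"); continue
        q=P[(lab==l).ravel()]; top=np.percentile(q[:,2],98)
        print(k,len(q),rect(q),"ztop",round(top*1000,1))
g=P[:,2].reshape(420,560); print("table z",np.median(g[330:400,300:450]), "plates",[round(float(g[v,u])*1000,1) for u,v in ((182,204),(238,204),(149,278),(212,271))])
E
```

```text
long 554 (array([453.2,  23. ]), 91.7, 30.8, 80.8) ztop 45.1
broad 742 (array([ 596.6, -292.4]), 67.4, 50.7, 44.5) ztop 65.9
cott 399 (array([ 450.4, -272.7]), 48.0, 41.1, -20.3) ztop 46.9
shed 164 (array([ 600. , -157.5]), 33.7, 23.2, -46.7) ztop 36.6
blue 146 (array([684.5, -93.9]), 32.1, 23.7, 50.8) ztop 36.4
orange 161 (array([ 681.7, -176.3]), 32.9, 24.9, -43.4) ztop 36.8
pink 740 (array([ 707.6, -314.2]), 68.1, 49.6, 80.3) ztop 65.6
block 545 (array([ 453.7, -135.8]), 60.6, 42.9, 42.6) ztop 43.8
silo 235 (array([609. , -11.8]), 35.9, 34.4, -0.8) ztop 56.6
t1 56 (array([521. , -56.5]), 16.6, 16.4, 88.8) ztop 41.2
t2 57 (array([ 521. , -209.6]), 18.7, 15.6, 22.3) ztop 38.6
t3 57 (array([334.6, -73.6]), 18.6, 17.2, -34.4) ztop 43.5
t4 55 (array([698.2, 196.8]), 19.4, 13.0, -37.0) ztop 41.5
cork 731 (array([738.9,  48.4]), 90.8, 45.5, 17.8) ztop 32.2
table z 0.0008309739327641563 plates [7.2, 5.9, 6.7, 5.8]
```

View pics/crop_h.png

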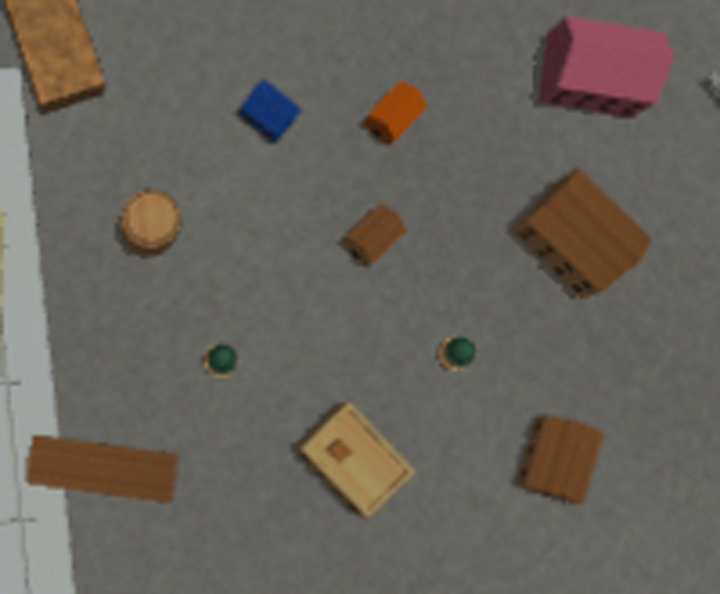

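The crop confirms it: the brown shed is at crop (375,235), the brown broad house at (580,235), the brown cottage at (560,458) and the long house at (100,468). Blue, orange and pink are decoys. Next I'll measure the plots and cross-check heights in the scene view.

```bash
python3 - <<'E'
from h import *
def plates(n,im,T=None,z=.006):
    hsv=cv2.cvtColor(im,cv2.COLOR_RGB2HSV); H,S,V=cv2.split(hsv)
    # kerb: dark pixels enclosed; plate: saturated yellowish
    return H,S,V
for n in ("top","scene"):
    f=np.load(n+"0.npz"); im,d=f["im"],f["d"]; H,S,V=cv2.split(cv2.cvtColor(im,cv2.COLOR_RGB2HSV))
    paper=((S>70)).astype(np.uint8)
    for k,s in dict(top=[(182,204),(238,204),(149,278),(212,271)],scene=[(377,193),(320,209),(372,135),(318,154)])[n].__class__ and list(enumerate(dict(top=[(182,204),(238,204),(149,278),(212,271)],scene=[(377,193),(320,209),(372,135),(318,154)])[n])):
        print(n,k,"center HSV",H[s[1],s[0]],S[s[1],s[0]],V[s[1],s[0]])
        num,lab=cv2.connectedComponents(paper); l=lab[s[1],s[0]]
        m=(lab==l).astype(np.uint8); c=max(cv2.findContours(m,0,1)[0],key=cv2.contourArea) if l else None
        if l: print("  plate",rect(onplane(n,c.reshape(-1,2),.006)))
        vt=V[s[1],s[0]]*0.6
        inner=(V>vt).astype(np.uint8); num,lab=cv2.connectedComponents(inner,connectivity=4); l=lab[s[1],s[0]]; mi=(lab==l).astype(np.uint8)
        c=max(cv2.findContours(mi,0,1)[0],key=cv2.contourArea); print("  inner",rect(onplane(n,c.reshape(-1,2),.008)))
        
# scene heights/centres of houses by depth
f=np.load("scene0.npz"); im,d=f["im"],f["d"]
uu=np.stack(np.meshgrid(np.arange(560),np.arange(420)),-1).reshape(-1,2)
P=cloud("scene",uu,d); m=((P[:,2]>.012)&(d.ravel()>0)).reshape(420,560).astype(np.uint8); num,lab=cv2.connectedComponents(m)
for k,s in dict(long=(257,184),broad=(115,285),cott=(118,222),shed=(191,266)).items():
    q=P[(lab==lab[s[1],s[0]]).ravel()]; print(k,len(q),rect(q),"ztop",round(np.percentile(q[:,2],98)*1000,1))
E
```

```text
top 0 center HSV 21 110 160
  plate (array([566.3, 260.6]), 124.0, 80.5, 16.0)
  inner (array([565.8, 261.2]), 63.8, 54.7, 16.0)
top 1 center HSV 20 110 160
  plate (array([564., 127.]), 124.3, 79.4, -2.6)
  inner (array([564.9, 126.5]), 45.5, 38.0, -1.1)
top 2 center HSV 21 107 160
  plate (array([393.9, 342. ]), 123.8, 80.5, -4.4)
  inner (array([393.7, 343.2]), 82.0, 63.1, -1.0)
top 3 center HSV 22 107 160
  plate (array([408.6, 192.3]), 123.2, 80.3, 13.7)
  inner (array([408.8, 193. ]), 109.4, 45.8, 14.3)
scene 0 center HSV 18 101 199
  plate (array([567.1, 262.1]), 124.6, 81.7, 16.1)
  inner (array([566.1, 263.2]), 62.6, 51.8, 15.5)
scene 1 center HSV 19 102 209
  plate (array([565.5, 128.2]), 124.6, 80.6, -2.4)
  inner (array([564.7, 129.1]), 45.7, 39.6, -2.2)
scene 2 center HSV 17 103 193
  plate (array([395.9, 343.6]), 125.8, 82.1, -3.2)
  inner (array([394.1, 344.7]), 79.9, 61.6, -3.2)
scene 3 center HSV 18 100 192
  plate (array([410. , 193.6]), 125.0, 80.8, 14.0)
  inner (array([408.9, 194.8]), 105.7, 44.6, 14.2)
long 663 (array([456.9,  25.1]), 92.2, 31.1, 79.6) ztop 43.5
broad 1460 (array([ 597.4, -291.1]), 68.8, 49.3, 43.3) ztop 64.1
cott 571 (array([ 451.6, -270.8]), 51.7, 39.2, -20.7) ztop 45.0
shed 281 (array([ 601.5, -156.2]), 32.9, 25.4, -47.5) ztop 34.5
```

Both views agree to 1–3 mm. Kerb sizes assign the plots:

| Plot | Centre (mm) | Yaw |
|---|---|---|
| cottage | (566.5, 261.5) | 16° |
| shed | (565, 127.7) | −2.5° |
| broad | (394.5, 343) | −3.5° |
| long | (409, 193.3) | 14° |

I'll start with the long house.

```bash
cat > go.py <<'E'
# go.py x y z(mm) ridge_yaw(deg): roll first, then shifts in the tool frame after the roll
import sys; from h import *
x,y,z,a=map(float,sys.argv[1:5]); T=pose(); q=ctrl.get_obs()["q"]
cur=np.degrees(np.arctan2(T[1,1],T[0,1])); dw=(a+90-cur+90)%180-90
roll=-np.radians(dw)
if abs(q[5]+roll)>2.7: roll-=np.sign(roll)*np.pi
Tr=T[:3,:3]@R.from_euler("z",roll).as_matrix()
d=Tr.T@(np.array([x,y,z])-T[:3,3]*1000)
print("roll %.3f tx %.1f ty %.1f tz %.1f | q6 %.2f t %.1f tcp %s"%(roll,*d,q[5],ctrl.get_obs()["t"],np.round(T[:3,3]*1000,1)))
E
cat > look.py <<'E'
# look.py: brown roofs seen by the wrist camera: centre, size, yaw (mm, deg), top height
import sys; from h import *
T=pose(); im,d=optics.get_image("wrist")
if len(sys.argv)>1: cv2.imwrite(f"pics/{sys.argv[1]}.png",im[:,:,::-1])
np.savez("wrist.npz",im=im,d=d,T=T)
uu=np.stack(np.meshgrid(np.arange(560),np.arange(420)),-1).reshape(-1,2)
P=cloud("wrist",uu,d,T); m=((P[:,2]>.016)&(P[:,2]<.09)&(d.ravel()>.1)).reshape(420,560).astype(np.uint8)
n,lab,st,ce=cv2.connectedComponentsWithStats(m)
for l in range(1,n):
    if st[l,4]<400: continue
    q=P[(lab==l).ravel()]; print("px",ce[l].astype(int),st[l,4],rect(q),"ztop %.1f"%(1000*np.percentile(q[:,2],98)))
E
python3 go.py 455 24 200 80
```

```text
roll 1.524 tx -521.0 ty 414.5 tz 31.0 | q6 -0.12 t 0.1 tcp [137.3 609.1 230.2]
```

```bash
python3 -m handwheel '[{"roll":0.12},{"roll":0.12},{"roll":0.12},{"roll":0.12},{"roll":0.12},{"roll":0.12},{"roll":0.12},{"roll":0.12},{"roll":0.12},{"roll":0.12},{"roll":0.12},{"roll":0.12}]' 60 25
python3 -m handwheel '[{"roll":0.084},{"tx":-29,"ty":23},{"tx":-29,"ty":23},{"tx":-29,"ty":23},{"tx":-29,"ty":23},{"tx":-29,"ty":23},{"tx":-29,"ty":23},{"tx":-29,"ty":23},{"tx":-29,"ty":23},{"tx":-29,"ty":23},{"tx":-29,"ty":23}]'
python3 -m handwheel '[{"tx":-29,"ty":23},{"tx":-29,"ty":23},{"tx":-29,"ty":23},{"tx":-29,"ty":23},{"tx":-29,"ty":23},{"tx":-29,"ty":23},{"tx":-29,"ty":23},{"tx":-28,"ty":23,"tz":30},{},{}]'
python3 go.py 455 24 200 80; python3 look.py w1
```

```text
roll 1.524 tx -521.0 ty 414.5 tz 31.0 | q6 -0.12 t 0.1 tcp [137.3 609.1 230.2]
px [328 329] 4107 (array([299. , 625.7]), 121.9, 106.5, 26.5) ztop 88.1$[0]: bad value
$[0]: bad value
$[0]: bad value
```

View pics/w1.png

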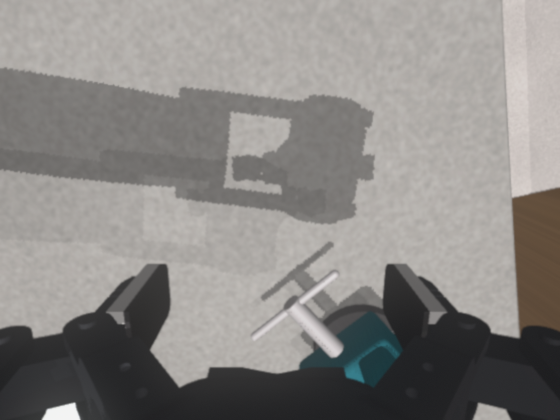

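The arm didn't move: w1 shows the vise under the start pose, with the fingers at (140,310) and (430,310). The rows evidently need every key.

```bash
python3 -m handwheel '[{"tx":0,"ty":0,"tz":0,"roll":0.12},{"tx":0,"ty":0,"tz":0,"roll":0.12},{"tx":0,"ty":0,"tz":0,"roll":0.12},{"tx":0,"ty":0,"tz":0,"roll":0.12},{"tx":0,"ty":0,"tz":0,"roll":0.12},{"tx":0,"ty":0,"tz":0,"roll":0.12},{"tx":0,"ty":0,"tz":0,"roll":0.12},{"tx":0,"ty":0,"tz":0,"roll":0.12},{"tx":0,"ty":0,"tz":0,"roll":0.12},{"tx":0,"ty":0,"tz":0,"roll":0.12},{"tx":0,"ty":0,"tz":0,"roll":0.12},{"tx":0,"ty":0,"tz":0,"roll":0.12}]' 60 25
python3 go.py 455 24 200 80
```

```text
t: 1.15
tool_pos: [0.1374, 0.6094, 0.2308]
tool_rot: [2.326, 2.111, -0.001]
contact_force: [-0.6, 0.0, 0.6]
opening: 0.0597
grip_force: 0.0
roll 0.078 tx -521.4 ty 414.5 tz 31.1 | q6 1.33 t 1.1 tcp [137.4 609.4 230.8]
```

```bash

python3 -m handwheel '[{"tx":0,"ty":0,"tz":0,"roll":0.078},{"tx":-29,"ty":23,"tz":0,"roll":0},{"tx":-29,"ty":23,"tz":0,"roll":0},{"tx":-29,"ty":23,"tz":0,"roll":0},{"tx":-29,"ty":23,"tz":0,"roll":0},{"tx":-29,"ty":23,"tz":0,"roll":0},{"tx":-29,"ty":23,"tz":0,"roll":0},{"tx":-29,"ty":23,"tz":0,"roll":0},{"tx":-29,"ty":23,"tz":0,"roll":0},{"tx":-29,"ty":23,"tz":0,"roll":0},{"tx":-29,"ty":23,"tz":0,"roll":0}]' >/dev/null
python3 -m handwheel '[{"tx":-29,"ty":23,"tz":0,"roll":0},{"tx":-29,"ty":23,"tz":0,"roll":0},{"tx":-29,"ty":23,"tz":0,"roll":0},{"tx":-29,"ty":23,"tz":0,"roll":0},{"tx":-29,"ty":23,"tz":0,"roll":0},{"tx":-29,"ty":23,"tz":0,"roll":0},{"tx":-29,"ty":23,"tz":0,"roll":0},{"tx":-28,"ty":23,"tz":30,"roll":0},{"tx":0,"ty":0,"tz":0,"roll":0},{"tx":0,"ty":0,"tz":0,"roll":0}]'
python3 go.py 455 24 200 80; python3 look.py w2
```

```text
t: 2.9
tool_pos: [0.455, 0.0289, 0.2026]
tool_rot: [-2.402, -2.02, 0.005]
contact_force: [0.0, -0.3, 0.7]
opening: 0.0599
grip_force: 0.0
roll 0.002 tx -4.8 ty 0.8 tz 2.6 | q6 0.07 t 2.9 tcp [455.   28.9 202.6]
px [551 122] 837 (array([697.1,  41. ]), 47.8, 18.0, 84.4) ztop 28.3
px [277 189] 3509 (array([453.8,  25. ]), 93.2, 30.3, 80.8) ztop 43.0
px [455 200] 2014 (array([608.8,  -8.4]), 37.6, 34.7, 38.5) ztop 53.2
px [531 265] 942 (array([684.7, -92.1]), 32.2, 26.5, 49.2) ztop 33.7
px [305 341] 2898 (array([ 454.8, -135.6]), 61.2, 43.5, 41.5) ztop 41.1
px [533 335] 421 (array([ 685.6, -169.5]), 35.1, 11.2, -45.8) ztop 32.0
```

View pics/w2.png

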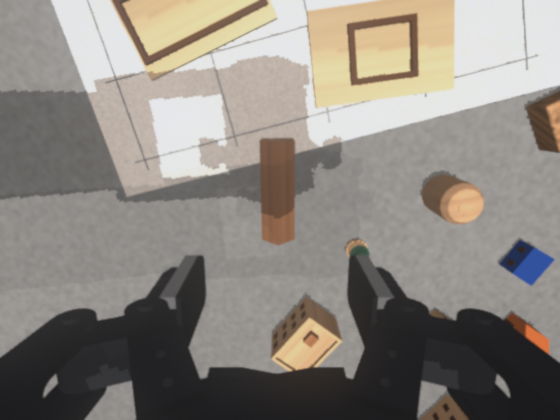

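The long house is at (277,189) in the wrist image, consistent at (454,25), 80.7°. Descending.

```bash

python3 -m handwheel '[{"tx":-4,"ty":1,"tz":30,"roll":0},{"tx":0,"ty":0,"tz":35,"roll":0},{"tx":0,"ty":0,"tz":35,"roll":0},{"tx":0,"ty":0,"tz":30,"roll":0},{"tx":0,"ty":0,"tz":10,"roll":0},{"tx":0,"ty":0,"tz":0,"roll":0},{"tx":0,"ty":0,"tz":0,"roll":0},{"tx":0,"ty":0,"tz":0,"roll":0}]'
python3 go.py 453.9 25 9 80.7
```

```text
t: 3.62
tool_pos: [0.4582, 0.0262, 0.0675]
tool_rot: [2.398, 2.025, 0.005]
contact_force: [0.5, -0.8, 0.7]
opening: 0.0602
grip_force: 0.0
roll -0.006 tx -1.9 ty -4.3 tz 58.5 | q6 0.06 t 3.6 tcp [458.2  26.2  67.5]
```

```bash

python3 -m handwheel '[{"tx":-2,"ty":-4,"tz":0,"roll":-0.006},{"tx":0,"ty":0,"tz":20,"roll":0},{"tx":0,"ty":0,"tz":20,"roll":0},{"tx":0,"ty":0,"tz":15,"roll":0},{"tx":0,"ty":0,"tz":0,"roll":0},{"tx":0,"ty":0,"tz":0,"roll":0},{"tx":0,"ty":0,"tz":0,"roll":0}]'
python3 go.py 453.9 25 9 80.7
```

```text
t: 4.2
tool_pos: [0.4534, 0.0245, 0.0116]
tool_rot: [2.393, 2.032, 0.003]
contact_force: [-0.1, -0.6, 0.9]
opening: 0.0601
grip_force: 0.0
roll -0.001 tx 0.6 ty 0.4 tz 2.6 | q6 0.05 t 4.2 tcp [453.4  24.5  11.6]
```

```bash

python3 -m handwheel '[{"tx":0.5,"ty":0.5,"tz":2.5,"roll":0},{"tx":0,"ty":0,"tz":0,"roll":0}]' >/dev/null
python3 -m handwheel '[{"tx":0,"ty":0,"tz":0,"roll":0},{"tx":0,"ty":0,"tz":0,"roll":0},{"tx":0,"ty":0,"tz":0,"roll":0},{"tx":0,"ty":0,"tz":0,"roll":0},{"tx":0,"ty":0,"tz":0,"roll":0},{"tx":0,"ty":0,"tz":0,"roll":0},{"tx":0,"ty":0,"tz":0,"roll":0}]' 5 25
python3 go.py 408.8 193.2 9 14
python3 -m handwheel '[{"tx":0,"ty":0,"tz":-15,"roll":0},{"tx":0,"ty":0,"tz":-30,"roll":0},{"tx":0,"ty":0,"tz":-30,"roll":0},{"tx":0,"ty":0,"tz":-30,"roll":0},{"tx":0,"ty":0,"tz":0,"roll":0},{"tx":0,"ty":0,"tz":0,"roll":0}]'
python3 go.py 408.8 193.2 15 14
```

```text
t: 4.95
tool_pos: [0.453, 0.025, 0.0077]
tool_rot: [2.394, 2.033, 0.001]
contact_force: [-0.2, 0.7, 5.0]
opening: 0.0295
grip_force: 26.1
roll 1.163 tx -2.2 ty -173.9 tz -1.3 | q6 0.05 t 5.0 tcp [453.   25.    7.7]
t: 5.45
tool_pos: [0.4537, 0.0249, 0.114]
tool_rot: [2.393, 2.031, 0.004]
contact_force: [-0.6, 0.5, -0.8]
opening: 0.0295
grip_force: 25.5
roll 1.163 tx -3.2 ty -174.3 tz 98.7 | q6 0.05 t 5.5 tcp [453.7  24.9 114. ]
```

```bash

python3 -m handwheel '[{"tx":0,"ty":0,"tz":0,"roll":0.106},{"tx":0,"ty":0,"tz":0,"roll":0.106},{"tx":0,"ty":0,"tz":0,"roll":0.106},{"tx":0,"ty":0,"tz":0,"roll":0.106},{"tx":0,"ty":0,"tz":0,"roll":0.106},{"tx":0,"ty":0,"tz":0,"roll":0.106},{"tx":0,"ty":0,"tz":0,"roll":0.106},{"tx":0,"ty":0,"tz":0,"roll":0.106},{"tx":0,"ty":0,"tz":0,"roll":0.106},{"tx":0,"ty":0,"tz":0,"roll":0.106},{"tx":0,"ty":0,"tz":0,"roll":0.103}]' >/dev/null
python3 -m handwheel '[{"tx":-3,"ty":-29,"tz":0,"roll":0},{"tx":0,"ty":-29,"tz":0,"roll":0},{"tx":0,"ty":-29,"tz":0,"roll":0},{"tx":0,"ty":-29,"tz":0,"roll":0},{"tx":0,"ty":-29,"tz":0,"roll":0},{"tx":0,"ty":-29,"tz":0,"roll":0},{"tx":0,"ty":0,"tz":25,"roll":0},{"tx":0,"ty":0,"tz":25,"roll":0},{"tx":0,"ty":0,"tz":20,"roll":0},{"tx":0,"ty":0,"tz":0,"roll":0},{"tx":0,"ty":0,"tz":0,"roll":0},{"tx":0,"ty":0,"tz":0,"roll":0}]'
python3 go.py 408.8 193.2 15 14; python3 look.py w3
```

```text
t: 7.37
tool_pos: [0.4074, 0.193, 0.0422]
tool_rot: [3.118, 0.383, -0.001]
contact_force: [1.1, 0.4, -0.2]
opening: 0.0299
grip_force: 25.5
roll 0.000 tx 1.5 ty 0.2 tz 27.2 | q6 1.60 t 7.4 tcp [407.4 193.   42.2]
px [277 271] 21900 (array([414.4, 191.3]), 78.0, 65.6, 13.4) ztop 88.2
```

View pics/w3.png

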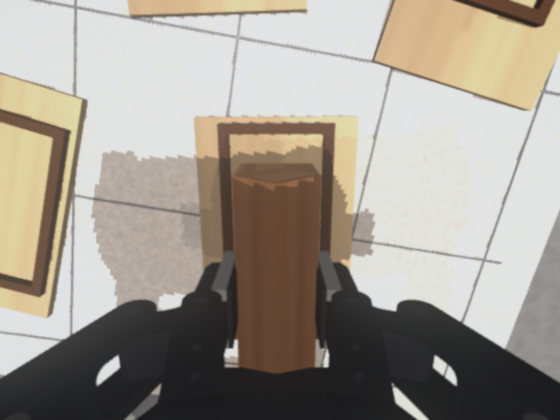

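The house is centred between the kerb sides (cols 232–322 inside 222–332) and parallel to them. Lowering gently.

```bash

python3 -m handwheel '[{"tx":1.5,"ty":0,"tz":12,"roll":0},{"tx":0,"ty":0,"tz":10,"roll":0},{"tx":0,"ty":0,"tz":3,"roll":0},{"tx":0,"ty":0,"tz":1,"roll":0},{"tx":0,"ty":0,"tz":0,"roll":0},{"tx":0,"ty":0,"tz":0,"roll":0},{"tx":0,"ty":0,"tz":0,"roll":0},{"tx":0,"ty":0,"tz":0,"roll":0}]'
python3 go.py 408.8 193.2 14 14
```

```text
t: 8.08
tool_pos: [0.4093, 0.1936, 0.0167]
tool_rot: [-3.118, -0.384, -0.001]
contact_force: [-0.3, 1.4, 0.3]
opening: 0.0294
grip_force: 25.5
roll 0.000 tx -0.6 ty 0.3 tz 2.7 | q6 1.60 t 8.1 tcp [409.3 193.6  16.7]
```

```bash

python3 -m handwheel '[{"tx":0,"ty":0,"tz":1,"roll":0},{"tx":0,"ty":0,"tz":1,"roll":0},{"tx":0,"ty":0,"tz":0,"roll":0},{"tx":0,"ty":0,"tz":0,"roll":0},{"tx":0,"ty":0,"tz":0,"roll":0}]'
python3 -m handwheel '[{"tx":0,"ty":0,"tz":0.5,"roll":0},{"tx":0,"ty":0,"tz":0,"roll":0},{"tx":0,"ty":0,"tz":0,"roll":0},{"tx":0,"ty":0,"tz":0,"roll":0}]'
python3 go.py 408.8 193.2 14 14
```

```text
t: 8.5
tool_pos: [0.4088, 0.1935, 0.0142]
tool_rot: [3.118, 0.384, -0.0]
contact_force: [0.4, -0.4, 0.2]
opening: 0.0295
grip_force: 25.5
t: 8.83
tool_pos: [0.4089, 0.1935, 0.0138]
tool_rot: [3.118, 0.384, 0.0]
contact_force: [0.6, -0.1, -1.1]
opening: 0.0297
grip_force: 25.5
roll 0.001 tx -0.2 ty 0.3 tz -0.2 | q6 1.60 t 8.8 tcp [408.9 193.5  13.8]
```

```bash

python3 -m handwheel '[{"tx":0,"ty":0,"tz":0.5,"roll":0},{"tx":0,"ty":0,"tz":0,"roll":0},{"tx":0,"ty":0,"tz":0,"roll":0},{"tx":0,"ty":0,"tz":0,"roll":0}]' | grep -E "pos|contact"
python3 -m handwheel '[{"tx":0,"ty":0,"tz":0.5,"roll":0},{"tx":0,"ty":0,"tz":0,"roll":0},{"tx":0,"ty":0,"tz":0,"roll":0},{"tx":0,"ty":0,"tz":0,"roll":0}]'| grep -E "pos|contact"
```

```text
tool_pos: [0.4089, 0.1935, 0.0137]
contact_force: [-3.1, -0.4, 5.8]
tool_pos: [0.4089, 0.1935, 0.0137]
contact_force: [-4.4, -2.1, 9.5]
```

```bash

python3 -m handwheel '[{"tx":0,"ty":0,"tz":-0.5,"roll":0},{"tx":0,"ty":0,"tz":0,"roll":0},{"tx":0,"ty":0,"tz":0,"roll":0},{"tx":0,"ty":0,"tz":0,"roll":0}]' 50 | grep -E "pos|contact|opening"
python3 -m handwheel '[{"tx":0,"ty":0,"tz":-10,"roll":0},{"tx":0,"ty":0,"tz":-30,"roll":0},{"tx":0,"ty":0,"tz":-35,"roll":0},{"tx":0,"ty":0,"tz":-35,"roll":0},{"tx":0,"ty":0,"tz":-35,"roll":0},{"tx":0,"ty":0,"tz":-35,"roll":0},{"tx":0,"ty":0,"tz":0,"roll":0},{"tx":0,"ty":0,"tz":0,"roll":0},{"tx":0,"ty":0,"tz":0,"roll":0}]' | grep pos
cat > chk.py <<'E'
# chk.py name u v: kerb's inner edge (dark ring) and house roof in the top view round pixel u,v
import sys; from h import *
im,d=optics.get_image("top"); u,v=map(int,sys.argv[2:4])
cv2.imwrite(f"pics/{sys.argv[1]}.png",cv2.resize(im[v-50:v+50,u-60:u+60,::-1],None,fx=5,fy=5,interpolation=cv2.INTER_CUBIC))
uu=np.stack(np.meshgrid(np.arange(560),np.arange(420)),-1).reshape(-1,2)
P=cloud("top",uu,d); m=((P[:,2]>.022)&(P[:,2]<.09)&(d.ravel()>.1)).reshape(420,560).astype(np.uint8)
_,lab=cv2.connectedComponents(m); q=P[(lab==lab[v,u]).ravel()]; print("house",rect(q),"ztop %.1f"%(1000*np.percentile(q[:,2],98)))
E
python3 go.py 600 -157 200 -47; python3 look.py w4; python3 chk.py c1 212 271
```

```text
tool_pos: [0.4088, 0.1935, 0.013]
contact_force: [-0.1, 0.2, -0.3]
opening: 0.0499
tool_pos: [0.4086, 0.1934, 0.1932]
roll 1.065 tx 386.8 ty 99.1 tz -6.8 | q6 1.60 t 10.6 tcp [408.6 193.4 193.2]
px [276 188] 3906 (array([408.1, 193.9]), 93.1, 30.9, 14.0) ztop 49.1
house (array([858.5,  37.8]), 2869.3, 1686.5, 88.1) ztop 519.7
```

View pics/w4.png

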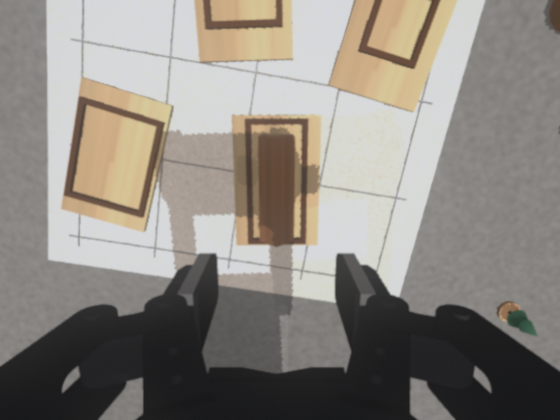

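The long house stands at (277,190) inside its kerb at (408.1,193.9), 14.0°, ridge 49 mm up: on the plate and centred to about 1 mm. Next is the shed.

```bash

python3 -m handwheel '[{"tx":0,"ty":0,"tz":0,"roll":0.107},{"tx":0,"ty":0,"tz":0,"roll":0.107},{"tx":0,"ty":0,"tz":0,"roll":0.107},{"tx":0,"ty":0,"tz":0,"roll":0.107},{"tx":0,"ty":0,"tz":0,"roll":0.107},{"tx":0,"ty":0,"tz":0,"roll":0.107},{"tx":0,"ty":0,"tz":0,"roll":0.107},{"tx":0,"ty":0,"tz":0,"roll":0.107},{"tx":0,"ty":0,"tz":0,"roll":0.107},{"tx":0,"ty":0,"tz":0,"roll":0.102}]' 45 >/dev/null
python3 -m handwheel '[{"tx":35,"ty":9,"tz":0,"roll":0},{"tx":35,"ty":9,"tz":0,"roll":0},{"tx":35,"ty":9,"tz":0,"roll":0},{"tx":35,"ty":9,"tz":0,"roll":0},{"tx":35,"ty":9,"tz":0,"roll":0},{"tx":35,"ty":9,"tz":0,"roll":0},{"tx":35,"ty":9,"tz":0,"roll":0},{"tx":35,"ty":9,"tz":0,"roll":0},{"tx":35,"ty":9,"tz":0,"roll":0},{"tx":35,"ty":9,"tz":0,"roll":0},{"tx":36,"ty":9,"tz":0,"roll":0}]' >/dev/null
python3 -m handwheel '[{"tx":0,"ty":0,"tz":0,"roll":0},{"tx":0,"ty":0,"tz":0,"roll":0},{"tx":0,"ty":0,"tz":0,"roll":0}]' | grep -E "pos|opening"
python3 go.py 600 -157 60 -47; python3 look.py
```

```text
tool_pos: [0.5988, -0.1558, 0.1912]
opening: 0.0452
roll -0.000 tx 2.2 ty -0.2 tz 131.2 | q6 2.02 t 12.7 tcp [ 598.8 -155.8  191.2]
px [45 41] 8318 (array([ 818.7, -125.5]), 111.3, 60.5, 89.5) ztop 55.8
px [400  63] 6828 (array([ 596.8, -292.1]), 67.0, 49.1, 43.5) ztop 63.5
px [219 102] 1222 (array([ 681.8, -175.6]), 32.1, 25.1, -43.3) ztop 34.2
px [153 171] 1183 (array([685.7, -92.4]), 33.3, 25.1, 49.1) ztop 34.0
px [275 184] 1067 (array([ 600.2, -157.1]), 32.5, 24.8, -47.8) ztop 34.1
px [486 205] 3014 (array([ 450.9, -271.3]), 50.2, 40.1, -21.7) ztop 44.7
px [ 31 250] 3292 (array([728. ,  46.4]), 67.1, 46.3, 17.0) ztop 28.9
px [156 286] 1167 (array([618.5, -12.8]), 35.2, 22.5, 82.8) ztop 53.4
px [395 290] 648 (array([ 450.1, -154.3]), 28.0, 23.1, 38.7) ztop 40.3
```

```bash

python3 -m handwheel '[{"tx":2,"ty":0,"tz":30,"roll":0.005},{"tx":0,"ty":0,"tz":35,"roll":0},{"tx":0,"ty":0,"tz":35,"roll":0},{"tx":0,"ty":0,"tz":30,"roll":0},{"tx":0,"ty":0,"tz":15,"roll":0},{"tx":0,"ty":0,"tz":0,"roll":0},{"tx":0,"ty":0,"tz":0,"roll":0},{"tx":0,"ty":0,"tz":0,"roll":0}]' | grep contact
python3 go.py 600.2 -157.1 7 -47.5
```

```text
contact_force: [0.2, 0.3, -0.1]
roll 0.005 tx -1.6 ty 1.3 tz 43.1 | q6 2.02 t 13.4 tcp [ 602.1 -157.4   50.1]
```

```bash

python3 -m handwheel '[{"tx":-1.5,"ty":1,"tz":0,"roll":0.005},{"tx":0,"ty":0,"tz":20,"roll":0},{"tx":0,"ty":0,"tz":15,"roll":0},{"tx":0,"ty":0,"tz":6,"roll":0},{"tx":0,"ty":0,"tz":0,"roll":0},{"tx":0,"ty":0,"tz":0,"roll":0},{"tx":0,"ty":0,"tz":0,"roll":0},{"tx":0,"ty":0,"tz":0,"roll":0}]' | grep contact
python3 go.py 600.2 -157.1 7 -47.5
```

```text
contact_force: [0.2, 0.6, 0.4]
roll -0.001 tx -0.7 ty -0.3 tz 1.9 | q6 2.02 t 14.1 tcp [ 600.4 -157.8    8.9]
```

```bash

python3 -m handwheel '[{"tx":-0.7,"ty":0,"tz":1.5,"roll":0},{"tx":0,"ty":0,"tz":0,"roll":0},{"tx":0,"ty":0,"tz":0,"roll":0}]' >/dev/null
python3 -m handwheel '[{"tx":0,"ty":0,"tz":0,"roll":0},{"tx":0,"ty":0,"tz":0,"roll":0},{"tx":0,"ty":0,"tz":0,"roll":0},{"tx":0,"ty":0,"tz":0,"roll":0},{"tx":0,"ty":0,"tz":0,"roll":0},{"tx":0,"ty":0,"tz":0,"roll":0},{"tx":0,"ty":0,"tz":0,"roll":0}]' 5 25
python3 -m handwheel '[{"tx":0,"ty":0,"tz":-15,"roll":0},{"tx":0,"ty":0,"tz":-30,"roll":0},{"tx":0,"ty":0,"tz":-35,"roll":0},{"tx":0,"ty":0,"tz":-35,"roll":0},{"tx":0,"ty":0,"tz":0,"roll":0},{"tx":0,"ty":0,"tz":0,"roll":0}]' | grep -E "open|grip"
python3 go.py 565 127.5 40 -2.5
```

```text
t: 14.9
tool_pos: [0.5991, -0.1569, 0.0059]
tool_rot: [-2.875, 1.267, -0.001]
contact_force: [0.4, 1.3, 1.0]
opening: 0.0232
grip_force: 25.2
opening: 0.0234
grip_force: 25.1
roll -0.787 tx -48.6 ty -283.4 tz 83.3 | q6 2.02 t 15.4 tcp [ 600.8 -157.5  124.1]
```

```bash

python3 -m handwheel '[{"tx":0,"ty":0,"tz":0,"roll":-0.1},{"tx":0,"ty":0,"tz":0,"roll":-0.1},{"tx":0,"ty":0,"tz":0,"roll":-0.1},{"tx":0,"ty":0,"tz":0,"roll":-0.1},{"tx":0,"ty":0,"tz":0,"roll":-0.1},{"tx":0,"ty":0,"tz":0,"roll":-0.1},{"tx":0,"ty":0,"tz":0,"roll":-0.1},{"tx":0,"ty":0,"tz":0,"roll":-0.087}]' >/dev/null
python3 -m handwheel '[{"tx":-6,"ty":-35,"tz":0,"roll":0},{"tx":-6,"ty":-35,"tz":0,"roll":0},{"tx":-6,"ty":-35,"tz":0,"roll":0},{"tx":-6,"ty":-35,"tz":0,"roll":0},{"tx":-6,"ty":-35,"tz":0,"roll":0},{"tx":-6,"ty":-35,"tz":0,"roll":0},{"tx":-6,"ty":-35,"tz":0,"roll":0},{"tx":-6,"ty":-38,"tz":0,"roll":0},{"tx":0,"ty":0,"tz":30,"roll":0},{"tx":0,"ty":0,"tz":30,"roll":0},{"tx":0,"ty":0,"tz":23,"roll":0},{"tx":0,"ty":0,"tz":0,"roll":0}]' >/dev/null
python3 -m handwheel '[{"tx":0,"ty":0,"tz":0,"roll":0},{"tx":0,"ty":0,"tz":0,"roll":0},{"tx":0,"ty":0,"tz":0,"roll":0}]' | grep -E "open|grip"
python3 go.py 565 127.5 13 -2.5; python3 look.py w5
```

```text
opening: 0.0236
grip_force: 25.0
roll 0.000 tx 0.4 ty 0.4 tz 26.5 | q6 1.71 t 17.3 tcp [564.6 127.9  39.5]
px [549 146] 1308 (array([609. ,   4.3]), 32.8, 10.8, 5.7) ztop 29.9
px [276 288] 12912 (array([566.2, 128.6]), 88.4, 33.3, 86.5) ztop 89.4
```

View pics/w5.png

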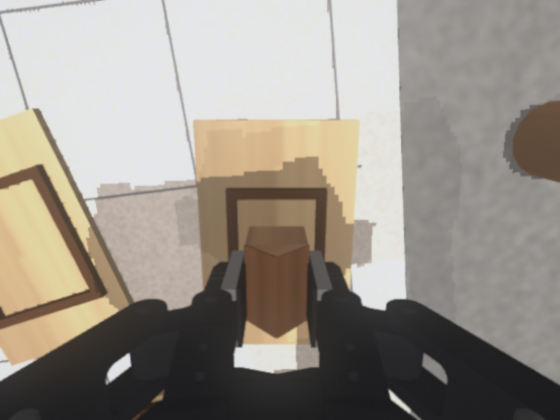

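The shed is centred between the kerb sides (cols 245–308 inside 237–316) and square to the plate. Lowering.

```bash

python3 -m handwheel '[{"tx":0,"ty":0,"tz":12,"roll":0},{"tx":0,"ty":0,"tz":9,"roll":0},{"tx":0,"ty":0,"tz":3,"roll":0},{"tx":0,"ty":0,"tz":1,"roll":0},{"tx":0,"ty":0,"tz":0,"roll":0},{"tx":0,"ty":0,"tz":0,"roll":0},{"tx":0,"ty":0,"tz":0,"roll":0},{"tx":0,"ty":0,"tz":0,"roll":0}]' | grep -E "pos|contact"
python3 -m handwheel '[{"tx":0,"ty":0,"tz":0.7,"roll":0},{"tx":0,"ty":0,"tz":0,"roll":0},{"tx":0,"ty":0,"tz":0,"roll":0},{"tx":0,"ty":0,"tz":0,"roll":0}]' | grep -E "pos|contact"
python3 go.py 565 127.5 13 -2.5
```

```text
tool_pos: [0.5632, 0.128, 0.0127]
contact_force: [0.2, -0.4, -0.4]
tool_pos: [0.5631, 0.128, 0.012]
contact_force: [-0.1, 0.1, -0.1]
roll 0.000 tx 1.9 ty 0.4 tz -1.0 | q6 1.71 t 18.4 tcp [563.1 128.   12. ]
```

```bash

python3 -m handwheel '[{"tx":1.5,"ty":0.4,"tz":0,"roll":0},{"tx":0,"ty":0,"tz":0.5,"roll":0},{"tx":0,"ty":0,"tz":0,"roll":0},{"tx":0,"ty":0,"tz":0,"roll":0},{"tx":0,"ty":0,"tz":0,"roll":0}]' | grep -E "pos|contact"
python3 -m handwheel '[{"tx":0,"ty":0,"tz":0.4,"roll":0},{"tx":0,"ty":0,"tz":0,"roll":0},{"tx":0,"ty":0,"tz":0,"roll":0},{"tx":0,"ty":0,"tz":0,"roll":0}]' | grep -E "pos|contact"
```

```text
tool_pos: [0.5651, 0.1275, 0.0119]
contact_force: [0.5, 0.2, 1.0]
tool_pos: [0.5651, 0.1275, 0.0119]
contact_force: [-1.9, -1.5, 5.9]
```

```bash

python3 -m handwheel '[{"tx":0,"ty":0,"tz":-0.7,"roll":0},{"tx":0,"ty":0,"tz":0,"roll":0},{"tx":0,"ty":0,"tz":0,"roll":0},{"tx":0,"ty":0,"tz":0,"roll":0}]' 42 | grep -E "pos|contact|opening"
python3 -m handwheel '[{"tx":0,"ty":0,"tz":-10,"roll":0},{"tx":0,"ty":0,"tz":-30,"roll":0},{"tx":0,"ty":0,"tz":-35,"roll":0},{"tx":0,"ty":0,"tz":-35,"roll":0},{"tx":0,"ty":0,"tz":-35,"roll":0},{"tx":0,"ty":0,"tz":-35,"roll":0},{"tx":0,"ty":0,"tz":0,"roll":0},{"tx":0,"ty":0,"tz":0,"roll":0},{"tx":0,"ty":0,"tz":0,"roll":0}]' | grep pos
python3 look.py w6
python3 go.py 451 -271.5 190 -20.8
python3 - <<'E'
from h import *
f=np.load("wrist.npz"); im,T=f["im"],f["T"]; S=cv2.cvtColor(im,cv2.COLOR_RGB2HSV)[:,:,1]
n,lab,st,ce=cv2.connectedComponentsWithStats((S>70).astype(np.uint8))
for l in range(1,n):
    if st[l,4]>3000:
        c=max(cv2.findContours((lab==l).astype(np.uint8),0,1)[0],key=cv2.contourArea); print(ce[l].astype(int),rect(onplane("wrist",c.reshape(-1,2),.006,T)))
E
```

```text
tool_pos: [0.5643, 0.1275, 0.0114]
contact_force: [-0.7, 0.8, 1.2]
opening: 0.0418
tool_pos: [0.5644, 0.1275, 0.1919]
px [375  10] 1228 (array([698.7,  42.1]), 48.4, 19.8, 84.8) ztop 28.6
px [544  25] 1403 (array([684.9, -91.9]), 33.7, 25.8, 48.4) ztop 33.3
px [178  24] 463 (array([698.7, 199.4]), 18.0, 15.4, -24.8) ztop 41.4
px [441 126] 2263 (array([611. ,  -9.3]), 37.3, 37.1, -36.3) ztop 53.2
px [276 185] 1112 (array([566.4, 127.9]), 32.3, 23.9, -2.4) ztop 40.2
px [477 223] 413 (array([523. , -51.8]), 18.3, 14.1, -29.3) ztop 40.8
px [544 283] 1710 (array([ 452.7, -117.9]), 73.6, 35.8, 6.2) ztop 40.4
px [226 348] 967 (array([403.5, 186.6]), 66.0, 19.4, 13.6) ztop 48.3
roll 0.320 tx 36.3 ty 413.0 tz 0.9 | q6 1.71 t 20.2 tcp [563.7 127.5 190.5]
[275 178] (array([564.8, 128.8]), 121.2, 77.9, -2.5)
[131 187] (array([566.7, 261.9]), 122.1, 79.6, 15.9)
[239 334] (array([412. , 185.6]), 123.6, 62.3, 14.0)
```

View pics/w6.png

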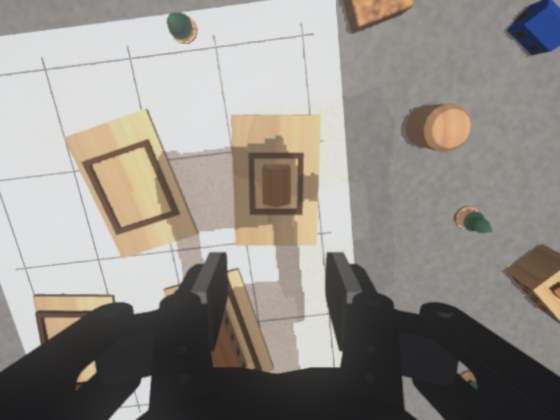

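The shed sits at (277,185) in the middle of its kerb: (566.4,127.9) against a plate centre of about (564.8,128), ridge at 40 mm. Next is the cottage.

```bash

python3 -m handwheel '[{"tx":0,"ty":0,"tz":0,"roll":0.107},{"tx":0,"ty":0,"tz":0,"roll":0.107},{"tx":0,"ty":0,"tz":0,"roll":0.106},{"tx":3,"ty":35,"tz":0,"roll":0},{"tx":3,"ty":35,"tz":0,"roll":0},{"tx":3,"ty":35,"tz":0,"roll":0},{"tx":3,"ty":35,"tz":0,"roll":0},{"tx":3,"ty":35,"tz":0,"roll":0},{"tx":3,"ty":35,"tz":0,"roll":0},{"tx":3,"ty":35,"tz":0,"roll":0},{"tx":3,"ty":35,"tz":0,"roll":0},{"tx":3,"ty":35,"tz":0,"roll":0}]' 60 >/dev/null
python3 -m handwheel '[{"tx":3,"ty":33,"tz":0,"roll":0},{"tx":3,"ty":33,"tz":0,"roll":0},{"tx":3,"ty":33,"tz":0,"roll":0},{"tx":0,"ty":0,"tz":0,"roll":0},{"tx":0,"ty":0,"tz":0,"roll":0},{"tx":0,"ty":0,"tz":0,"roll":0}]' | grep -E "pos|opening"
python3 go.py 451 -271.5 60 -20.8; python3 look.py | grep -E " (4[0-9]|5[0-9])\.[0-9], (3|4)"
```

```text
tool_pos: [0.4506, -0.2714, 0.19]
opening: 0.06
roll -0.001 tx 0.8 ty 0.2 tz 130.0 | q6 1.25 t 21.8 tcp [ 450.6 -271.4  190. ]
px [235  18] 3576 (array([ 594.7, -290. ]), 66.9, 43.7, 44.5) ztop 63.0
px [277 188] 2580 (array([ 450.1, -271.8]), 48.5, 38.9, -20.3) ztop 45.0
px [132 236] 4010 (array([ 455.1, -135.7]), 61.2, 43.7, 42.0) ztop 41.4
```

Cottage at (450.2,−271.8), −20.3°.

```bash

python3 -m handwheel '[{"tx":0,"ty":0,"tz":30,"roll":-0.009},{"tx":0,"ty":0,"tz":35,"roll":0},{"tx":0,"ty":0,"tz":35,"roll":0},{"tx":0,"ty":0,"tz":30,"roll":0},{"tx":0,"ty":0,"tz":0,"roll":0},{"tx":0,"ty":0,"tz":0,"roll":0},{"tx":0,"ty":0,"tz":0,"roll":0},{"tx":0,"ty":0,"tz":0,"roll":0}]' | grep contact
python3 go.py 450.2 -271.8 9 -20.3
```

```text
contact_force: [-0.0, 0.1, 1.1]
roll 0.001 tx -3.4 ty -0.3 tz 55.7 | q6 1.24 t 22.5 tcp [ 453.1 -273.1   64.8]
```

```bash

python3 -m handwheel '[{"tx":-2,"ty":0,"tz":0,"roll":0},{"tx":0,"ty":0,"tz":20,"roll":0},{"tx":0,"ty":0,"tz":20,"roll":0},{"tx":0,"ty":0,"tz":13,"roll":0},{"tx":0,"ty":0,"tz":0,"roll":0},{"tx":0,"ty":0,"tz":0,"roll":0},{"tx":0,"ty":0,"tz":0,"roll":0},{"tx":0,"ty":0,"tz":0,"roll":0}]' | grep contact
python3 go.py 450.2 -271.8 8 -20.3
```

```text
contact_force: [-0.1, 0.4, -0.5]
roll 0.000 tx -0.6 ty -0.6 tz 2.8 | q6 1.24 t 23.1 tcp [ 450.5 -272.5   10.8]
```

```bash

python3 -m handwheel '[{"tx":-0.5,"ty":-0.5,"tz":2.5,"roll":0},{"tx":0,"ty":0,"tz":0,"roll":0},{"tx":0,"ty":0,"tz":0,"roll":0}]' >/dev/null
python3 -m handwheel '[{"tx":0,"ty":0,"tz":0,"roll":0},{"tx":0,"ty":0,"tz":0,"roll":0},{"tx":0,"ty":0,"tz":0,"roll":0},{"tx":0,"ty":0,"tz":0,"roll":0},{"tx":0,"ty":0,"tz":0,"roll":0},{"tx":0,"ty":0,"tz":0,"roll":0},{"tx":0,"ty":0,"tz":0,"roll":0}]' 5 25
python3 -m handwheel '[{"tx":0,"ty":0,"tz":-15,"roll":0},{"tx":0,"ty":0,"tz":-30,"roll":0},{"tx":0,"ty":0,"tz":-35,"roll":0},{"tx":0,"ty":0,"tz":-35,"roll":0},{"tx":0,"ty":0,"tz":-30,"roll":0},{"tx":0,"ty":0,"tz":0,"roll":0},{"tx":0,"ty":0,"tz":0,"roll":0}]' | grep -E "open|grip"
python3 go.py 566.5 261.7 45 16
```

```text
t: 23.97
tool_pos: [0.4493, -0.2711, 0.0066]
tool_rot: [3.092, -0.553, 0.001]
contact_force: [0.4, -0.6, 2.2]
opening: 0.0375
grip_force: 26.3
opening: 0.0375
grip_force: 26.1
roll -0.633 tx 258.6 ty -481.2 tz 107.5 | q6 1.24 t 24.6 tcp [ 450.1 -271.8  153.7]
```

```bash

python3 -m handwheel '[{"tx":0,"ty":0,"tz":0,"roll":-0.106},{"tx":0,"ty":0,"tz":0,"roll":-0.106},{"tx":0,"ty":0,"tz":0,"roll":-0.106},{"tx":0,"ty":0,"tz":0,"roll":-0.105},{"tx":0,"ty":0,"tz":0,"roll":-0.105},{"tx":0,"ty":0,"tz":0,"roll":-0.105},{"tx":16,"ty":-30,"tz":0,"roll":0},{"tx":16,"ty":-30,"tz":0,"roll":0},{"tx":16,"ty":-30,"tz":0,"roll":0},{"tx":16,"ty":-30,"tz":0,"roll":0},{"tx":16,"ty":-30,"tz":0,"roll":0},{"tx":16,"ty":-30,"tz":0,"roll":0}]' >/dev/null
python3 -m handwheel '[{"tx":16,"ty":-30,"tz":0,"roll":0},{"tx":16,"ty":-30,"tz":0,"roll":0},{"tx":16,"ty":-30,"tz":0,"roll":0},{"tx":16,"ty":-30,"tz":0,"roll":0},{"tx":16,"ty":-30,"tz":0,"roll":0},{"tx":16,"ty":-30,"tz":0,"roll":0},{"tx":16,"ty":-30,"tz":0,"roll":0},{"tx":16,"ty":-30,"tz":0,"roll":0},{"tx":16,"ty":-30,"tz":0,"roll":0},{"tx":18,"ty":-31,"tz":0,"roll":0},{"tx":0,"ty":0,"tz":0,"roll":0},{"tx":0,"ty":0,"tz":0,"roll":0}]' >/dev/null
python3 -m handwheel '[{"tx":0,"ty":0,"tz":35,"roll":0},{"tx":0,"ty":0,"tz":35,"roll":0},{"tx":0,"ty":0,"tz":35,"roll":0},{"tx":0,"ty":0,"tz":0,"roll":0},{"tx":0,"ty":0,"tz":0,"roll":0},{"tx":0,"ty":0,"tz":0,"roll":0},{"tx":0,"ty":0,"tz":0,"roll":0}]' | grep -E "open|grip|contact"
python3 go.py 566.5 261.7 13 16; python3 look.py w7
```

```text
contact_force: [0.3, 0.9, 0.3]
opening: 0.0374
grip_force: 26.1
roll -0.001 tx -0.7 ty 0.9 tz 36.4 | q6 1.61 t 27.1 tcp [566.7 262.7  49.4]
px [499  11] 1107 (array([694. , 201.7]), 18.0, 7.9, 79.8) ztop 34.9
px [276 284] 19057 (array([568.2, 263.8]), 64.8, 49.5, -74.2) ztop 87.9
px [522 314] 4088 (array([566.8, 128.7]), 32.9, 26.1, -3.6) ztop 39.6
```

View pics/w7.png

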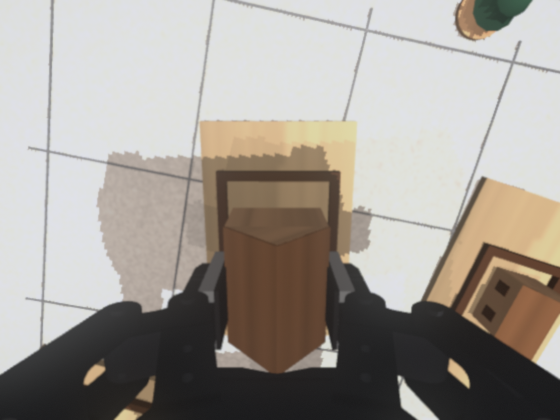

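The cottage is square to its plate and centred (cols 224–329 inside 228–330 at kerb level, the nearer roof looking larger). Lowering.

```bash

python3 -m handwheel '[{"tx":-0.7,"ty":0.9,"tz":12,"roll":0},{"tx":0,"ty":0,"tz":12,"roll":0},{"tx":0,"ty":0,"tz":8,"roll":0},{"tx":0,"ty":0,"tz":3,"roll":0},{"tx":0,"ty":0,"tz":0,"roll":0},{"tx":0,"ty":0,"tz":0,"roll":0},{"tx":0,"ty":0,"tz":0,"roll":0},{"tx":0,"ty":0,"tz":0,"roll":0}]' | grep -E "pos|contact"
python3 go.py 566.5 261.7 12.6 16
```

```text
tool_pos: [0.5638, 0.2613, 0.0119]
contact_force: [-5.6, -2.9, 9.1]
roll -0.000 tx 2.7 ty 0.3 tz -0.7 | q6 1.61 t 27.9 tcp [563.8 261.3  11.9]
```

```bash

python3 -m handwheel '[{"tx":0,"ty":0,"tz":-2.5,"roll":0},{"tx":2,"ty":0.3,"tz":0,"roll":0},{"tx":0,"ty":0,"tz":0,"roll":0},{"tx":0,"ty":0,"tz":0,"roll":0},{"tx":0,"ty":0,"tz":0,"roll":0}]' | grep -E "pos|contact"
python3 -m handwheel '[{"tx":0,"ty":0,"tz":0.8,"roll":0},{"tx":0,"ty":0,"tz":0.5,"roll":0},{"tx":0,"ty":0,"tz":0,"roll":0},{"tx":0,"ty":0,"tz":0,"roll":0},{"tx":0,"ty":0,"tz":0,"roll":0}]' | grep -E "pos|contact"
python3 go.py 566.5 261.7 12.6 16
```

```text
tool_pos: [0.566, 0.2616, 0.0132]
contact_force: [0.0, 0.0, -0.1]
tool_pos: [0.5663, 0.2617, 0.0125]
contact_force: [-0.5, 0.1, 0.2]
roll -0.000 tx 0.2 ty 0.1 tz -0.1 | q6 1.61 t 28.7 tcp [566.3 261.7  12.5]
```

```bash

python3 -m handwheel '[{"tx":0,"ty":0,"tz":0.6,"roll":0},{"tx":0,"ty":0,"tz":0,"roll":0},{"tx":0,"ty":0,"tz":0,"roll":0},{"tx":0,"ty":0,"tz":0,"roll":0},{"tx":0,"ty":0,"tz":0,"roll":0}]' | grep -E "pos|contact"
python3 -m handwheel '[{"tx":0,"ty":0,"tz":0.3,"roll":0},{"tx":0,"ty":0,"tz":0,"roll":0},{"tx":0,"ty":0,"tz":0,"roll":0},{"tx":0,"ty":0,"tz":0,"roll":0}]' | grep -E "pos|contact"
```

```text
tool_pos: [0.5663, 0.2617, 0.0119]
contact_force: [0.0, 0.6, -0.9]
tool_pos: [0.5663, 0.2617, 0.0119]
contact_force: [-0.9, -1.0, 3.2]
```

```bash

python3 -m handwheel '[{"tx":0,"ty":0,"tz":-0.3,"roll":0},{"tx":0,"ty":0,"tz":0,"roll":0},{"tx":0,"ty":0,"tz":0,"roll":0},{"tx":0,"ty":0,"tz":0,"roll":0}]' 58 | grep -E "pos|contact|opening"
python3 -m handwheel '[{"tx":0,"ty":0,"tz":-10,"roll":0},{"tx":0,"ty":0,"tz":-30,"roll":0},{"tx":0,"ty":0,"tz":-35,"roll":0},{"tx":0,"ty":0,"tz":-35,"roll":0},{"tx":0,"ty":0,"tz":-35,"roll":0},{"tx":0,"ty":0,"tz":-35,"roll":0},{"tx":0,"ty":0,"tz":0,"roll":0},{"tx":0,"ty":0,"tz":0,"roll":0},{"tx":0,"ty":0,"tz":0,"roll":0}]' | grep pos
python3 look.py
python3 go.py 597 -292 190 44
```

```text
tool_pos: [0.5663, 0.2617, 0.0118]
contact_force: [-0.2, 0.3, 0.5]
opening: 0.058
tool_pos: [0.5661, 0.2617, 0.1921]
px [393  52] 438 (array([698.2, 202.4]), 18.5, 15.2, 40.1) ztop 40.8
px [554  87] 534 (array([715.2,  66.9]), 54.0, 4.8, 20.4) ztop 27.4
px [276 187] 2685 (array([568. , 262.8]), 48.4, 38.9, 15.8) ztop 51.0
px [417 227] 1191 (array([566.3, 128.3]), 32.2, 25.5, -2.3) ztop 39.9
px [299 338] 1941 (array([422.9, 197.8]), 63.4, 30.8, 14.0) ztop 48.6
roll -0.489 tx -361.7 ty 420.0 tz 0.9 | q6 1.61 t 30.6 tcp [565.4 261.4 190.6]
```

```bash

python3 -m handwheel '[{"tx":0,"ty":0,"tz":0,"roll":-0.098},{"tx":0,"ty":0,"tz":0,"roll":-0.098},{"tx":0,"ty":0,"tz":0,"roll":-0.098},{"tx":0,"ty":0,"tz":0,"roll":-0.098},{"tx":0,"ty":0,"tz":0,"roll":-0.097},{"tx":-24,"ty":28,"tz":0,"roll":0},{"tx":-24,"ty":28,"tz":0,"roll":0},{"tx":-24,"ty":28,"tz":0,"roll":0},{"tx":-24,"ty":28,"tz":0,"roll":0},{"tx":-24,"ty":28,"tz":0,"roll":0},{"tx":-24,"ty":28,"tz":0,"roll":0},{"tx":-24,"ty":28,"tz":0,"roll":0}]' 70 >/dev/null
python3 -m handwheel '[{"tx":-24,"ty":28,"tz":0,"roll":0},{"tx":-24,"ty":28,"tz":0,"roll":0},{"tx":-24,"ty":28,"tz":0,"roll":0},{"tx":-24,"ty":28,"tz":0,"roll":0},{"tx":-24,"ty":28,"tz":0,"roll":0},{"tx":-24,"ty":28,"tz":0,"roll":0},{"tx":-24,"ty":28,"tz":0,"roll":0},{"tx":-25,"ty":28,"tz":0,"roll":0},{"tx":0,"ty":0,"tz":0,"roll":0},{"tx":0,"ty":0,"tz":0,"roll":0},{"tx":0,"ty":0,"tz":0,"roll":0}]' | grep -E "pos|opening"
python3 go.py 597 -292 80 44; python3 look.py | grep -E " (6[0-9])\.[0-9], (4|5)"
```

```text
tool_pos: [0.5974, -0.2904, 0.1897]
opening: 0.0698
roll -0.001 tx -1.3 ty 1.3 tz 109.7 | q6 0.24 t 32.5 tcp [ 597.4 -290.4  189.7]
px [396 113] 6157 (array([ 708.8, -313.7]), 66.4, 49.0, 79.6) ztop 63.7
px [ 33 184] 4839 (array([ 455.4, -135.7]), 60.9, 44.3, 41.5) ztop 41.5
px [278 194] 4939 (array([ 596.6, -292.3]), 66.6, 49.0, 43.7) ztop 63.8
```

Broad house at (596.6,−292.3), 43.7°.

```bash

python3 -m handwheel '[{"tx":-1.5,"ty":1,"tz":30,"roll":0.003},{"tx":0,"ty":0,"tz":35,"roll":0},{"tx":0,"ty":0,"tz":30,"roll":0},{"tx":0,"ty":0,"tz":10,"roll":0},{"tx":0,"ty":0,"tz":0,"roll":0},{"tx":0,"ty":0,"tz":0,"roll":0},{"tx":0,"ty":0,"tz":0,"roll":0},{"tx":0,"ty":0,"tz":0,"roll":0}]' | grep contact
python3 go.py 596.7 -292.3 14 43.7
```

```text
contact_force: [-0.7, 0.0, 0.7]
roll 0.003 tx -1.3 ty -3.4 tz 76.1 | q6 0.24 t 33.2 tcp [ 599.6 -293.7   90.1]
```

```bash

python3 -m handwheel '[{"tx":-1,"ty":-2.5,"tz":0,"roll":0},{"tx":0,"ty":0,"tz":25,"roll":0},{"tx":0,"ty":0,"tz":25,"roll":0},{"tx":0,"ty":0,"tz":20,"roll":0},{"tx":0,"ty":0,"tz":4,"roll":0},{"tx":0,"ty":0,"tz":0,"roll":0},{"tx":0,"ty":0,"tz":0,"roll":0},{"tx":0,"ty":0,"tz":0,"roll":0},{"tx":0,"ty":0,"tz":0,"roll":0}]' | grep contact
python3 go.py 596.7 -292.3 14 43.7
```

```text
contact_force: [-1.0, 0.3, 0.1]
roll 0.002 tx 0.2 ty -0.4 tz 1.3 | q6 0.24 t 34.0 tcp [ 596.8 -292.7   15.3]
```

```bash

python3 -m handwheel '[{"tx":0,"ty":0,"tz":1,"roll":0},{"tx":0,"ty":0,"tz":0,"roll":0},{"tx":0,"ty":0,"tz":0,"roll":0},{"tx":0,"ty":0,"tz":0,"roll":0},{"tx":0,"ty":0,"tz":0,"roll":0},{"tx":0,"ty":0,"tz":0,"roll":0},{"tx":0,"ty":0,"tz":0,"roll":0},{"tx":0,"ty":0,"tz":0,"roll":0}]' 5 30
python3 -m handwheel '[{"tx":0,"ty":0,"tz":-15,"roll":0},{"tx":0,"ty":0,"tz":-30,"roll":0},{"tx":0,"ty":0,"tz":-35,"roll":0},{"tx":0,"ty":0,"tz":-35,"roll":0},{"tx":0,"ty":0,"tz":-35,"roll":0},{"tx":0,"ty":0,"tz":0,"roll":0},{"tx":0,"ty":0,"tz":0,"roll":0}]' | grep -E "open|grip"
python3 go.py 394.5 343 45 -3.5
```

```text
t: 34.62
tool_pos: [0.5962, -0.2923, 0.0131]
tool_rot: [2.913, 1.172, 0.002]
contact_force: [-0.8, -0.1, 5.7]
opening: 0.0475
grip_force: 33.6
opening: 0.0479
grip_force: 32.9
roll 0.826 tx -241.4 ty -622.5 tz 117.9 | q6 0.24 t 35.2 tcp [ 596.8 -292.7  166. ]
```

```bash

python3 -m handwheel '[{"tx":0,"ty":0,"tz":0,"roll":0.104},{"tx":0,"ty":0,"tz":0,"roll":0.104},{"tx":0,"ty":0,"tz":0,"roll":0.103},{"tx":0,"ty":0,"tz":0,"roll":0.103},{"tx":0,"ty":0,"tz":0,"roll":0.103},{"tx":0,"ty":0,"tz":0,"roll":0.103},{"tx":0,"ty":0,"tz":0,"roll":0.103},{"tx":0,"ty":0,"tz":0,"roll":0.103},{"tx":-12,"ty":-31,"tz":0,"roll":0},{"tx":-12,"ty":-31,"tz":0,"roll":0},{"tx":-12,"ty":-31,"tz":0,"roll":0},{"tx":-12,"ty":-31,"tz":0,"roll":0}]' >/dev/null
python3 -m handwheel '[{"tx":-12,"ty":-31,"tz":0,"roll":0},{"tx":-12,"ty":-31,"tz":0,"roll":0},{"tx":-12,"ty":-31,"tz":0,"roll":0},{"tx":-12,"ty":-31,"tz":0,"roll":0},{"tx":-12,"ty":-31,"tz":0,"roll":0},{"tx":-12,"ty":-31,"tz":0,"roll":0},{"tx":-12,"ty":-31,"tz":0,"roll":0},{"tx":-12,"ty":-31,"tz":0,"roll":0},{"tx":-12,"ty":-31,"tz":0,"roll":0},{"tx":-12,"ty":-31,"tz":0,"roll":0},{"tx":-12,"ty":-31,"tz":0,"roll":0},{"tx":-12,"ty":-31,"tz":0,"roll":0}]' >/dev/null
python3 -m handwheel '[{"tx":-12,"ty":-31,"tz":0,"roll":0},{"tx":-12,"ty":-31,"tz":0,"roll":0},{"tx":-12,"ty":-31,"tz":0,"roll":0},{"tx":-12,"ty":-31,"tz":0,"roll":0},{"tx":0,"ty":0,"tz":0,"roll":0},{"tx":0,"ty":0,"tz":0,"roll":0},{"tx":0,"ty":0,"tz":0,"roll":0}]' | grep -E "pos|open|grip"
python3 go.py 394.5 343 45 -3.5; python3 - <<'E'
from h import *
T=pose(); im,_=optics.get_image("wrist"); S=cv2.cvtColor(im,cv2.COLOR_RGB2HSV)[:,:,1]
n,lab,st,ce=cv2.connectedComponentsWithStats((S>70).astype(np.uint8))
for l in range(1,n):
    if st[l,4]>3000:
        c=max(cv2.findContours((lab==l).astype(np.uint8),0,1)[0],key=cv2.contourArea); print(ce[l].astype(int),rect(onplane("wrist",c.reshape(-1,2),.006,T)))
E
```

```text
tool_pos: [0.3928, 0.3409, 0.1601]
opening: 0.0478
grip_force: 32.8
roll 0.000 tx 1.8 ty -2.5 tz 115.1 | q6 2.20 t 37.8 tcp [392.8 340.9 160.1]
[449 159] (array([405.6, 194.8]), 129.3, 78.8, 14.2)
[275 252] (array([332.3, 344.6]), 246.5, 126.6, -3.6)
```

```bash

python3 -m handwheel '[{"tx":2,"ty":-2.5,"tz":0,"roll":0},{"tx":0,"ty":0,"tz":30,"roll":0},{"tx":0,"ty":0,"tz":30,"roll":0},{"tx":0,"ty":0,"tz":30,"roll":0},{"tx":0,"ty":0,"tz":20,"roll":0},{"tx":0,"ty":0,"tz":0,"roll":0},{"tx":0,"ty":0,"tz":0,"roll":0},{"tx":0,"ty":0,"tz":0,"roll":0}]' | grep -E "open|grip|contact"
python3 go.py 394.7 343.3 19 -3.5; python3 look.py w8
```

```text
contact_force: [0.4, -0.1, -0.4]
opening: 0.0474
grip_force: 32.7
roll -0.001 tx -2.6 ty 1.1 tz 34.5 | q6 2.21 t 38.5 tcp [397.3 344.2  53.5]
px [547 190] 3898 (array([405.2, 208.8]), 93.4, 15.5, 5.4) ztop 34.4
px [276 263] 13370 (array([400.7, 344.6]), 75.2, 60.7, 86.5) ztop 89.7
```

View pics/w8.png

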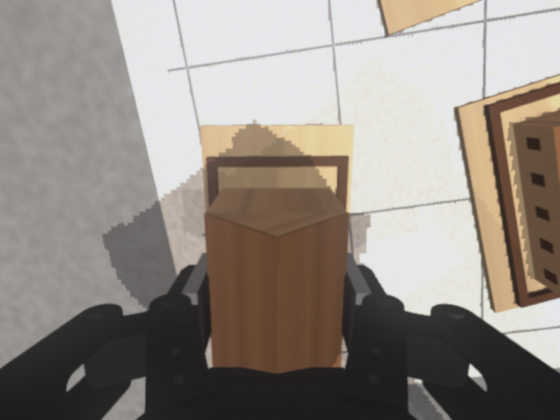

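The broad house is square to its kerb and centred (cols 208–347 above kerb 208–348). Lowering.

```bash

python3 -m handwheel '[{"tx":-0.5,"ty":0.8,"tz":12,"roll":0},{"tx":0,"ty":0,"tz":10,"roll":0},{"tx":0,"ty":0,"tz":6,"roll":0},{"tx":0,"ty":0,"tz":3,"roll":0},{"tx":0,"ty":0,"tz":0,"roll":0},{"tx":0,"ty":0,"tz":0,"roll":0},{"tx":0,"ty":0,"tz":0,"roll":0},{"tx":0,"ty":0,"tz":0,"roll":0},{"tx":0,"ty":0,"tz":0,"roll":0}]' | grep -E "pos|contact"
python3 go.py 394.7 343.3 19 -3.5
```

```text
tool_pos: [0.3956, 0.3435, 0.0213]
contact_force: [0.4, -0.3, -0.2]
roll 0.000 tx -0.9 ty 0.2 tz 2.3 | q6 2.20 t 39.3 tcp [395.6 343.5  21.3]
```

```bash

python3 -m handwheel '[{"tx":-0.8,"ty":0.2,"tz":1,"roll":0},{"tx":0,"ty":0,"tz":0.5,"roll":0},{"tx":0,"ty":0,"tz":0,"roll":0},{"tx":0,"ty":0,"tz":0,"roll":0},{"tx":0,"ty":0,"tz":0,"roll":0},{"tx":0,"ty":0,"tz":0,"roll":0}]' | grep -E "pos|contact"
python3 -m handwheel '[{"tx":0,"ty":0,"tz":0.5,"roll":0},{"tx":0,"ty":0,"tz":0,"roll":0},{"tx":0,"ty":0,"tz":0,"roll":0},{"tx":0,"ty":0,"tz":0,"roll":0}]' | grep -E "pos|contact"
python3 -m handwheel '[{"tx":0,"ty":0,"tz":0.4,"roll":0},{"tx":0,"ty":0,"tz":0,"roll":0},{"tx":0,"ty":0,"tz":0,"roll":0},{"tx":0,"ty":0,"tz":0,"roll":0}]' | grep -E "pos|contact"
```

```text
tool_pos: [0.3946, 0.3431, 0.0194]
contact_force: [-0.3, 0.4, -1.1]
tool_pos: [0.3947, 0.3432, 0.0191]
contact_force: [-0.2, 0.1, 1.2]
tool_pos: [0.3947, 0.3432, 0.0191]
contact_force: [-1.9, -1.4, 6.3]
```

Contact at TCP z = 19.1. Releasing and checking.

```bash

python3 -m handwheel '[{"tx":0,"ty":0,"tz":-0.4,"roll":0},{"tx":0,"ty":0,"tz":0,"roll":0},{"tx":0,"ty":0,"tz":0,"roll":0},{"tx":0,"ty":0,"tz":0,"roll":0}]' 68 | grep -E "pos|contact|opening"
python3 -m handwheel '[{"tx":0,"ty":0,"tz":-10,"roll":0},{"tx":0,"ty":0,"tz":-30,"roll":0},{"tx":0,"ty":0,"tz":-35,"roll":0},{"tx":0,"ty":0,"tz":-35,"roll":0},{"tx":0,"ty":0,"tz":-35,"roll":0},{"tx":0,"ty":0,"tz":-35,"roll":0},{"tx":0,"ty":0,"tz":0,"roll":0},{"tx":0,"ty":0,"tz":0,"roll":0},{"tx":0,"ty":0,"tz":0,"roll":0}]' | grep pos
python3 look.py
python3 go.py 250 560 200 -3.5
python3 - <<'E'
from h import *
f=np.load("wrist.npz"); im,T=f["im"],f["T"]; V=cv2.cvtColor(im,cv2.COLOR_RGB2HSV); cv2.imwrite("pics/w9.png",im[:,:,::-1])
E
```

```text
tool_pos: [0.3945, 0.343, 0.0186]
contact_force: [0.6, -0.2, -0.1]
opening: 0.0681
tool_pos: [0.3944, 0.343, 0.199]
px [445 160] 4775 (array([407.7, 194.4]), 93.1, 31.6, 14.0) ztop 48.6
px [276 190] 4890 (array([394.9, 343.7]), 67.2, 48.9, -3.5) ztop 69.8
roll -0.000 tx -156.9 ty -208.1 tz -2.3 | q6 2.21 t 41.6 tcp [393.9 342.7 197.7]
```

View pics/w9.png

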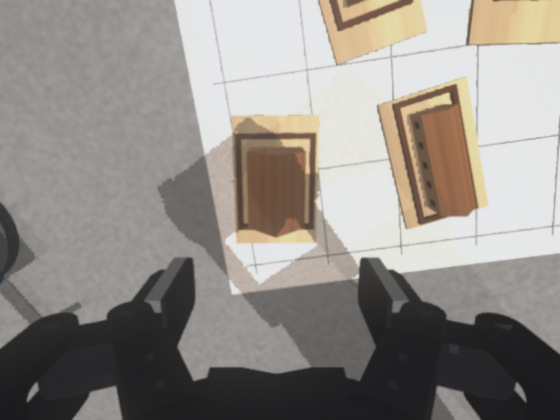

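The broad house stands at (276,190) in its kerb: (394.9,343.7), −3.5°, ridge at 69.8 mm. I'll retreat and take one final overall check.

```bash

python3 -m handwheel '[{"tx":-20,"ty":-26,"tz":0,"roll":0},{"tx":-20,"ty":-26,"tz":0,"roll":0},{"tx":-20,"ty":-26,"tz":0,"roll":0},{"tx":-20,"ty":-26,"tz":0,"roll":0},{"tx":-20,"ty":-26,"tz":0,"roll":0},{"tx":-20,"ty":-26,"tz":0,"roll":0},{"tx":-20,"ty":-26,"tz":0,"roll":0},{"tx":-16,"ty":-26,"tz":0,"roll":0},{"tx":0,"ty":0,"tz":0,"roll":0},{"tx":0,"ty":0,"tz":0,"roll":0},{"tx":0,"ty":0,"tz":0,"roll":0}]' | grep -E "^t|pos"
python3 - <<'E'
from h import *
im,d=optics.get_image("top"); cv2.imwrite("pics/final.png",cv2.resize(im[120:330,100:460,::-1],None,fx=2.2,fy=2.2))
uu=np.stack(np.meshgrid(np.arange(560),np.arange(420)),-1).reshape(-1,2)
P=cloud("top",uu,d); m=((P[:,2]>.016)&(P[:,2]<.09)&(d.ravel()>.1)).reshape(420,560).astype(np.uint8)
n,lab,st,ce=cv2.connectedComponentsWithStats(m)
for l in range(1,n):
    if 30<st[l,4]<1500 and 110<ce[l][0]<450 and 120<ce[l][1]<310: q=P[(lab==l).ravel()]; print(ce[l].astype(int),rect(q),"ztop %.1f"%(1000*np.percentile(q[:,2],98)))
E
```

```text
t: 42.52
tool_pos: [0.2512, 0.5593, 0.1968]
tool_rot: [3.137, -0.096, -0.002]
[269 129] (array([738.7,  48.5]), 90.4, 45.4, 17.8) ztop 32.2
[423 137] (array([ 708.1, -314.2]), 67.6, 49.9, 80.4) ztop 65.3
[329 149] (array([684.5, -94. ]), 31.7, 24.2, 51.8) ztop 36.9
[364 150] (array([ 681.6, -176.3]), 33.8, 24.9, -43.4) ztop 36.2
[206 147] (array([697.8, 197.1]), 18.5, 12.4, -37.1) ztop 41.6
[296 181] (array([608.9, -11.9]), 35.5, 34.5, -0.7) ztop 55.8
[179 202] (array([567.6, 261.1]), 49.7, 37.9, 14.9) ztop 52.7
[237 201] (array([566.3, 125.9]), 32.3, 24.6, -1.6) ztop 42.5
[382 217] (array([ 521.1, -209.3]), 16.8, 16.3, 20.2) ztop 37.8
[316 219] (array([521.1, -56.3]), 16.4, 16.4, -1.5) ztop 42.8
[353 247] (array([ 453.5, -135.7]), 60.3, 43.0, 43.1) ztop 43.6
[209 271] (array([408. , 193.1]), 90.5, 31.9, 14.0) ztop 51.2
[144 279] (array([394.8, 342.7]), 67.2, 52.1, -2.6) ztop 71.6
[327 300] (array([334.6, -73.7]), 18.4, 16.0, -27.3) ztop 41.9
```

View pics/final.png

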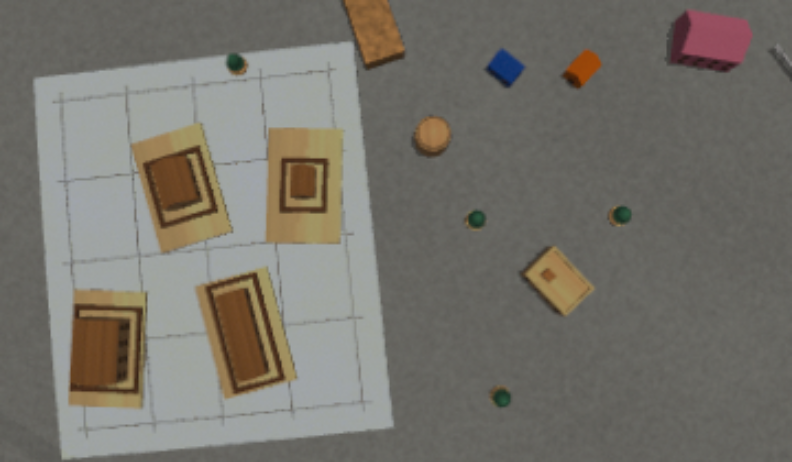

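The final view shows all four houses inside their kerbs, centred within about 1.5 mm. The block, silo and everything else are where they started.

```bash
python3 -c "
from station import ctrl
print(ctrl.finish_job())"
```

```text
the job is handed in; nothing more can be done
None
```

All four houses stand upright inside their matching kerbs, centred to about 1.5 mm with ridges along the plates' long sides; the flat block and silo were not moved, and the job is handed in at about 43 s.

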